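Free the seized preload knob of a cell press and reset it

TASK

The black preload knob on the sloping face of the cell press has seized. Rock it back and forth in small arcs until it breaks free, screw it down clockwise until it bottoms, then back it off an eighth of a turn; last, swing the red-posted lock lever fully to the rear. Let go of everything and leave the other things on the bench where they are.

Things in the scene. Friction and masses are not known exactly. Their poses are not given: they have to be found in the camera images.
- press: cell press, fixed to the bench: aluminium base plate 150 (x) x 310 (y) x 12 mm, a blue head with a sloping dial in its middle, a pouch cell under a steel plate on its +y side (up to 50 mm high), the lock lever on its -y side. Origin on the bench top under the head's middle; x points to its rear (up the slope), z up; turned by up to 0.3 rad
- dial_centre (a point): centre of the aluminium dial (92 mm across, long marks every 45 degrees, short ones between) on the sloping top of the head (110 x 116 mm). Its z axis is the knob's axis, which leans 25 degrees from vertical towards the press's front (-x of the press); its x axis points up the slope
- dial_stop (a point): red mark on the dial's rim: the white pointer stands there when the screw is bottomed. Seizure: each swing pushed to its stop (within 0.03 rad) lets the next, the other way, go farther: first anticlockwise to -0.16, clockwise to 0.22, anticlockwise to -0.28, then clockwise past 0.34: free. A first swing clockwise frees nothing, harmlessly. Forcing a stop gains nothing; it yields 0.01 rad per N m
- knob_grip (a point): point on the knob's axis, 28 mm above the dial, where to grip: a black bar 54 mm long, 14 mm wide; its top is 41 mm above the dial, under it a round foot 46 mm across ends 5.5 mm above the dial. z is the knob's axis (away from the dial), x lies along the bar to the white pointer end, y across the bar: close the fingers along y. The frame turns with the knob
- knob (a joint): knob angle, rad, growing clockwise seen from above (screwing down). At 0 the pointer stands 0.40 rad anticlockwise of straight up the slope; found within 0.05 of 0. Turning takes 0.12 N m; it stays where left. Seized, it moves at first only 0.16 either way between hard stops; once free, from -0.5 to the bottom, a hard stop at 1.10. An eighth of a turn back from there is 0.315
- lever_grip (a point): centre of the red upright post of the lock lever: round, 14 mm across; the point is 62 mm above the bench, the post reaches from 26 to 82 mm; beneath it a steel arm 11 mm wide, its top 26 mm above the bench, leads to the hinge
- lever_hinge (a point): point on the lever's upright hinge axis, level with lever_grip and 53 mm from it; it does not move
- lock_lever (a joint): angle of the lock lever, rad: near 0 (up to 0.2) at the start with the post towards the front right, growing anticlockwise seen from above as the post swings to the rear; fully to the rear, at its stop, is 1.2. It takes 0.08 N m and stays where it is left
- kapton_tape: loose roll of brown tape lying flat, 74 mm across, 12 mm high; bystander
- probe_block: loose small white block with a sloping black pad on top, 58 x 70 x 41 mm; bystander
- screwdriver: loose blue screwdriver lying flat, 158 mm long, 22 mm high; bystander
- marker: loose white marker with a blue cap lying flat, 128 mm long, 18 mm high; bystander
- multimeter: loose orange multimeter lying flat, 142 x 68 x 38 mm; bystander

How it is judged:
On the way, in this order (a step that is already met when the one before it is completed fails the run):
1. first swing: knob rocked anticlockwise beyond -0.12 (value of joint knob below -0.12 rad).
2. swing back: clockwise beyond 0.18 (value of joint knob above 0.18 rad).
3. farther swing anticlockwise, beyond -0.24 (value of joint knob below -0.24 rad).
4. the knob has been rocked free: it turns clockwise past 0.55 (value of joint knob above 0.55 rad).
5. the screw is bottomed: knob beyond 1.03 (value of joint knob above 1.03 rad), for 0.1 s.
6. the knob is backed off an eighth of a turn (0.315, within 0.17) while the lock lever is still open (below 0.5) (value of joint knob between 0.145 and 0.485 rad and value of joint lock_lever below 0.5 rad), for 0.3 s.
At the end, for the whole second after the job is handed in: the knob stands an eighth of a turn back from the bottom (angle 0.315, within 0.17 rad) and the lock lever is at the rear (1.05 or more of its 1.2 rad) (value of joint knob between 0.145 and 0.485 rad and value of joint lock_lever above 1.05 rad); the robot touches nothing.
It fails at once if a loose bystander (tape, block, screwdriver, marker, multimeter) is moved more than 30 mm (distance of any of kapton_tape, probe_block, screwdriver, marker, multimeter from where it was at the start of the episode above 0.03 m).
It also fails if it takes over 69 s, if anything falls off the work surface, if the arm or the gripper's body presses on something with over 40 N, if the wrist force passes 120 N, or if a joint passes its speed limit or range.

ROBOT

A 7-joint arm with a two-finger parallel gripper is mounted at the origin on a cart in front of the work surface, level with it; the furniture and walls round the work are solid. World frame = base frame: x ahead of the robot, y to its left, z up, the work surface at z = 0. Lengths are in m, angles in rad, forces in N, time in s.
With the tool pointing down it reaches from about 0.425 to 0.95 m from the base axis. Payload 4.7 kg.
Tool frame: the origin (TCP) lies between the finger pads; the fingertips stand 25 mm ahead of it and the grasp point (between the pads) lies 6 mm ahead of it; z points along the fingers, y is the line along which they close (so a half turn about z gives the same grasp; the last joint's range is limited). The gripper opens to 85 mm and grips with 20 to 120 N. Pads are 22 mm wide; open, the fingers measure 114 mm over their backs; the gripper's body (76 mm by 85 mm) begins 54 mm behind the grasp point. The pads swing forward as they close: fully open they stand 13 mm farther back than shut.
Start: joints at [1.17, 0.469, -0.049, 1.532, 0.024, 1.141, -0.082], TCP at [0.245, -0.629, 0.256] pointing down, gripper open.
Joint ranges: [-2.59, 2.59], [-0.33, 1.99], [-1.39, 1.29], [0.1, 2.45], [-1.04, 4.18], [0.21, 1.99], [-2.66, 2.66]. Speed limits (rad/s): [2.57, 2.57, 3.14, 3.14, 3.14, 3.14, 3.14].

INTERFACE

Orientations are given as a 3x3 rotation matrix whose columns are the frame's x, y, z axes.
In Python, from rig import * gives the robot as it stands. Calls block until the motion is done:
- movep(position, orientation): joint-space move of the TCP to a pose.
- move_l(position, attitude=None, feed=0.15, until_force=None): straight line of the TCP; attitude=None keeps the orientation; feed is the mean speed in m/s. With until_force (N) it stops when the force on the tool has changed by that much, and returns True; else False.
- move_joints(angles): joint-space move.
- command_gripper(opening, newtons=None): finger opening in m; newtons is the grip in N (None keeps the last); returns when the fingers have stopped.
- sleep(seconds).
- inverse_kinematics(position, orientation): joint angles nearest the present ones, or None.
- sense(): the state.
- camera(name): name is "scene" or "top"; returns (picture, depth): 480x640x3 uint8, red, green, blue; 480x640 float32, m along the optical axis (not along the pixel's ray), 0 where there is no reading.
- camera_params(name): a dict with "K" (3x3 intrinsics, pixels), "position" and "rotation" of the camera in the world. Camera axes: x right, y down, z forward; pixel columns grow to the right and rows downward; lengths in m; the calibration is good to about 2 mm. A picture is of the moment at which its call begins. camera_params takes no time and is no camera call.
A pose or a line that the arm cannot do raises Unreachable and nothing moves.
- finish_job(): hands the job in; it is judged then, once.
The state is a dict: "time_s": time; "joint_pos": joint angles; "qd": joint speeds; "joint_efforts": joint torques, N m; "position": TCP position; "tcp_rot": TCP orientation; "wrist_force": force on the tool from outside, world axes, zero at the start; "ft_torque": the same for the moment, N m; "finger_gap": finger opening in m; "gripper_force": force on a finger pad.
Only numpy, scipy, OpenCV 4.12 (cv2) and the standard library are available. Lean on these libraries where they do the work, as an engineer would, in place of code of your own. Each camera call takes 0.05 s, during which the arm holds its last target. There are 200 camera calls.

## Working session

There is one attempt and no reset: what is moved stays moved. The work goes in short steps, each a Python script; the robot and the scene stay as the last script left them, time stands still between calls to the robot, and variables do not carry over. Pictures are saved under pics/ and viewed, at most 10 in all, crops included, and the job is handed in when it is done.

```bash
mkdir -p pics
python3 - <<'E'
from rig import *
import cv2,numpy as np
np.set_printoptions(precision=4,suppress=True)
for n in("scene","top"):
    p,d=camera(n); cv2.imwrite(f"pics/{n}0.png",p[:,:,::-1]); np.save(f"pics/{n}0.npy",d)
    c=camera_params(n); print(n,c["K"],c["position"],c["rotation"])
print(sense()["time_s"])
E
```

```text
scene [[535.8712   0.     323.4002]
 [  0.     535.8712 236.2002]
 [  0.       0.       1.    ]] [0.1051 0.8891 0.7223] [[-0.8452 -0.3114  0.4344]
 [-0.5345  0.4956 -0.6847]
 [-0.0021 -0.8108 -0.5853]]
top [[584.0429   0.     318.3789]
 [  0.     584.0429 234.1511]
 [  0.       0.       1.    ]] [0.3784 0.1479 1.3188] [[ 0.0176 -0.9868  0.1612]
 [-0.9996 -0.0209 -0.0187]
 [ 0.0218 -0.1608 -0.9867]]
0.1
```

View pics/top0.png

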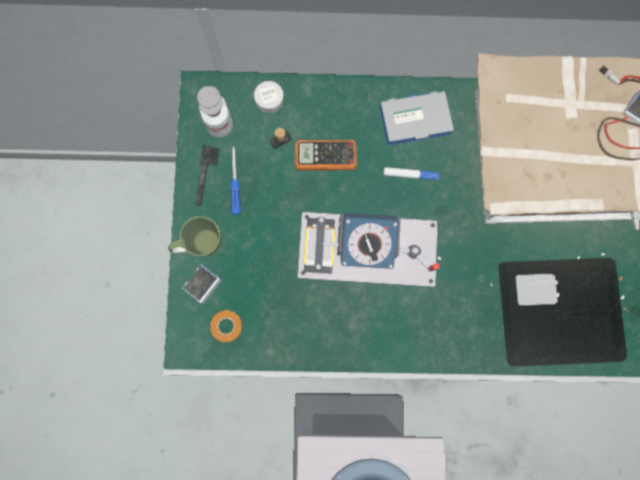

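View pics/scene0.png

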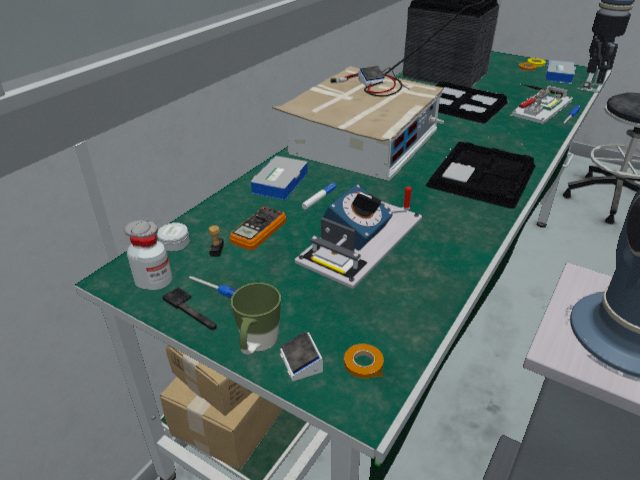

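The top view shows the press at about (368,248), with the knob at (370,244) and the red post at (434,267). The scene view has the dial at (360,208) and the post at (407,197). Next I'll zoom in and measure.

```bash
cat > h.py <<'E'
import numpy as np,cv2
np.set_printoptions(precision=4,suppress=True)
def cloud(d,c):
    v,u=np.mgrid[:480,:640]; K=c["K"]
    r=np.stack([(u-K[0,2])/K[0,0],(v-K[1,2])/K[1,1],np.ones(u.shape)],-1)*d[...,None]
    return r@np.array(c["rotation"]).T+np.array(c["position"])
def ray(c,u,v):
    K=c["K"]; r=np.array(c["rotation"])@[(u-K[0,2])/K[0,0],(v-K[1,2])/K[1,1],1]
    return np.array(c["position"]),r/np.linalg.norm(r)
def onplane(c,u,v,p,n):
    o,r=ray(c,u,v); return o+r*(np.dot(np.array(p)-o,n)/np.dot(r,n))
def tri(a,b):
    (o1,r1),(o2,r2)=a,b
    t=np.linalg.lstsq(np.stack([r1,-r2],1),o2-o1,rcond=None)[0]
    p,q=o1+t[0]*r1,o2+t[1]*r2
    return (p+q)/2,np.linalg.norm(p-q)
E
python3 - <<'E'
from rig import *
from h import *
ims=[]
for n,(u,v,w,h) in {"top":(290,200,160,96),"scene":(290,170,144,112)}.items():
    p=cv2.imread(f"pics/{n}0.png"); d=np.load(f"pics/{n}0.npy"); c=camera_params(n); X=cloud(d,c)
    hsv=cv2.cvtColor(p,cv2.COLOR_BGR2HSV); H,S,V=cv2.split(hsv)
    roi=np.zeros((480,640),bool); roi[v:v+h,u:u+w]=1
    red=roi&((H<8)|(H>172))&(S>150)&(V>90)
    k,l,st,ce=cv2.connectedComponentsWithStats(red.astype(np.uint8))
    for i in range(1,k):
        if st[i,4]>5:
            print(n,"red",st[i],ce[i],np.median(X[l==i],0),X[l==i].min(0),X[l==i].max(0))
    blue=roi&(H>95)&(H<125)&(S>90)
    k,l,st,ce=cv2.connectedComponentsWithStats(blue.astype(np.uint8)); i=1+np.argmax(st[1:,4]); print(n,"blue",st[i],ce[i])
    plate=roi&(abs(X[...,2]-.012)<.005)&(S<60)&(V>110)
    cs,_=cv2.findContours(cv2.morphologyEx(plate.astype(np.uint8),cv2.MORPH_CLOSE,np.ones((5,5))),0,1)
    q=np.vstack([x for x in cs if len(x)>20]); r=cv2.minAreaRect(q); 
    print(n,"plate",r,[onplane(c,*b,[0,0,.012],[0,0,1])[:2] for b in cv2.boxPoints(r)])
    ims.append(cv2.resize(p[v:v+h,u:u+w],None,fx=5,fy=5,interpolation=cv2.INTER_CUBIC))
    cv2.imwrite(f"pics/{n}crop.png",ims[-1])
    # dial plate plane: bright-ish pixels near the dial
    m=roi&(S<70)&(V>120)&(X[...,2]>.055)&(X[...,2]<.14)
    k,l,st,ce=cv2.connectedComponentsWithStats(m.astype(np.uint8)); i=1+np.argmax(st[1:,4]); P=X[l==i]
    for _ in range(4):
        ctr=P.mean(0); nrm=np.linalg.svd(P-ctr)[2][2]; e=(P-ctr)@nrm; P=P[abs(e)<max(2*e.std(),.001)]
    print(n,"dial",st[i],ctr,nrm*np.sign(nrm[2]),e.std(),len(P))
E
```

```text
top blue [345 217  52  24 288] [369.2361 224.5104]
top plate ((367.7744140625, 249.67196655273438), (138.28216552734375, 66.24078369140625), 3.7722837924957275) [array([0.491 , 0.1701]), array([0.642 , 0.1637]), array([ 0.6278, -0.152 ]), array([ 0.4766, -0.1398])]
top dial [ 341  222   54   48 1357] [0.5576 0.0153 0.0841] [-0.4354  0.0134  0.9001] 0.002368609768473247 1164
scene red [404 187   7  21 108] [407.1852 196.8519] [ 0.514  -0.1223  0.0612] [ 0.1051 -0.2666 -0.0012] [0.5725 0.8891 0.7223]
scene blue [ 323  185   69   65 1100] [355.7855 219.41  ]
scene plate ((352.0, 220.50001525878906), (94.0451889038086, 136.47161865234375), 45.0) [array([0.7354, 0.1198]), array([ 0.789 , -0.4364]), array([ 0.472 , -0.1948]), array([0.4937, 0.2281])]
scene dial [342 193  40  34 490] [0.5577 0.0287 0.0856] [-0.4176  0.0148  0.9085] 0.0012709556493684466 444
```

View pics/topcrop.png

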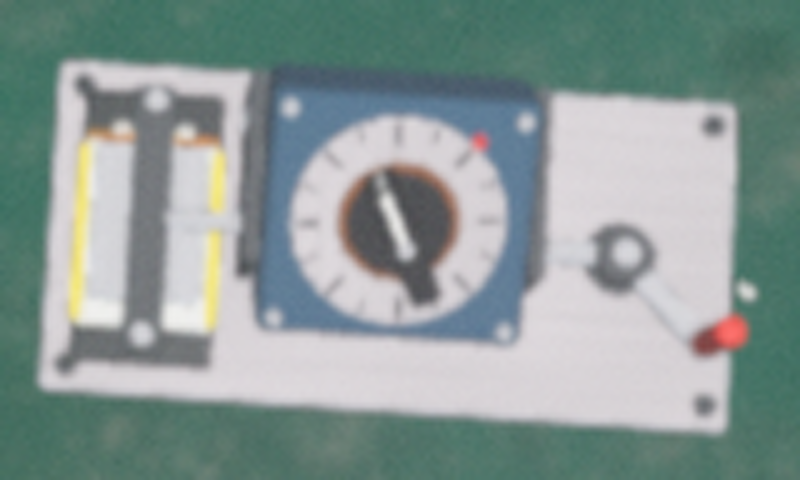

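View pics/scenecrop.png

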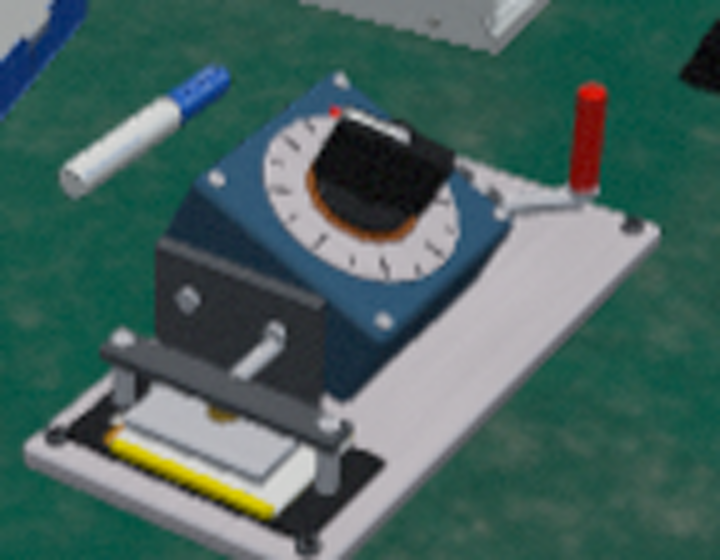

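The top crop shows the dial centred at crop (398,219), the pointer line from (380,175) to (410,258), and the post top at about (737,328). The scene crop shows the post top at (592,90), with the bar clear of everything nearby.

Run:
```python
from rig import *
from h import *
yaw=-.045
ct,cs=camera_params("top"),camera_params("scene")
Z=np.array([-np.sin(.4363)*np.cos(yaw),-np.sin(.4363)*np.sin(yaw),np.cos(.4363)])
Xs=np.array([np.cos(.4363)*np.cos(yaw),np.cos(.4363)*np.sin(yaw),np.sin(.4363)]);Y=np.cross(Z,Xs)
for h,c0 in(("top",[.5576,.0153,.0841]),("scene",[.5577,.0287,.0856])):print(h,np.dot(c0,Z))
off=np.dot([.5577,.0287,.0856],Z)
for n,c,s in(("top",ct,(369,243)),("scene",cs,(362,208))):
    p=cv2.imread(f"pics/{n}0.png"); H,S,V=cv2.split(cv2.cvtColor(p,cv2.COLOR_BGR2HSV)); d=np.load(f"pics/{n}0.npy"); X=cloud(d,c)
    Q=X@Z-off; m=(S<75)&(V>110)&(abs(Q)<.006)
    m&=np.hypot(*(np.mgrid[:480,:640]-np.array(s[::-1])[:,None,None]))<35
    m=m.astype(np.uint8);k,l,st,ce=cv2.connectedComponentsWithStats(m);i=1+np.argmax(st[1:,4])
    print(n,"off",np.median(X[l==i]@Z))
    cn=max(cv2.findContours((l==i).astype(np.uint8),0,1)[0],key=len)
    hull=cv2.convexHull(cn)[:,0]
    for o in(off-.003,off,off+.003):
        W=np.array([onplane(c,*q,Z*o,Z) for q in hull]); uv=np.stack([W@Xs,W@Y],1).astype(np.float32)
        e=cv2.fitEllipse(uv*1000); ctr=e[0][0]/1000*Xs+e[0][1]/1000*Y+o*Z
        print(n,o,"centre",ctr,"axes mm",e[1])
# pointer
ctr_o=off+.041
pp=[onplane(ct,290+(a-2)/5,200+(b-2)/5,Z*ctr_o,Z) for a,b in((380,175),(410,258))]
v=pp[0]-pp[1]; print("pointer ang acw from slope",np.arctan2(v@Y,v@Xs),"mid",(pp[0]+pp[1])/2)
# red
pt=ray(ct,290+735/5,200+326/5); ps=ray(cs,290+590/5,170+88/5)
print("post top",tri(pt,ps),onplane(ct,437,265.2,[0,0,.082],[0,0,1]),onplane(cs,408,187.6,[0,0,.082],[0,0,1]))
print("post axis scene z62",onplane(cs,407.3,195.5,[0,0,.062],[0,0,1]),)
print("hub",[onplane(ct,290+620/5,200+250/5,[0,0,z],[0,0,1])for z in(.03,.04)])
q=np.load("pics/top0.npy");print(cloud(q,ct)[248:252,412:416,2])
```

```text
top -0.15888458456769122
scene -0.15731258336234183
top off -0.15846124823900415
top -0.16031258336234183 centre [0.5558 0.0072 0.0818] axes mm (101.00376892089844, 119.39961242675781)
top -0.15731258336234183 centre [0.5553 0.0075 0.0849] axes mm (100.75098419189453, 119.10079193115234)
top -0.15431258336234183 centre [0.5549 0.0079 0.088 ] axes mm (100.49818420410156, 118.80194854736328)
scene off -0.15732577168541495
scene -0.16031258336234183 centre [0.5621 0.0119 0.0847] axes mm (93.02763366699219, 95.98726654052734)
scene -0.15731258336234183 centre [0.5603 0.0152 0.0871] axes mm (92.67322540283203, 95.62157440185547)
scene -0.15431258336234183 centre [0.5586 0.0186 0.0895] axes mm (92.31877899169922, 95.25592803955078)
pointer ang acw from slope 0.42020043524434486 mid [0.5564 0.0215 0.1304]
post top (array([ 0.5182, -0.1308,  0.0806]), np.float64(0.0012050193755762427)) [ 0.5186 -0.1302  0.082 ] [ 0.5167 -0.1287  0.082 ]
post axis scene z62 [ 0.5155 -0.1265  0.062 ]
hub [array([ 0.5576, -0.0908,  0.03  ]), array([ 0.5562, -0.089 ,  0.04  ])]
[[0.0328 0.0277 0.0318 0.0337]
 [0.0314 0.0328 0.0383 0.0339]
 [0.0285 0.0335 0.034  0.0316]
 [0.0331 0.0339 0.0305 0.031 ]]
```

Run:
```python
from rig import *
from h import *
yaw=-.045;ct=camera_params("top");cs=camera_params("scene")
Z=np.array([-np.sin(.4363)*np.cos(yaw),-np.sin(.4363)*np.sin(yaw),np.cos(.4363)])
Xs=np.array([np.cos(.4363)*np.cos(yaw),np.cos(.4363)*np.sin(yaw),np.sin(.4363)]);Y=np.cross(Z,Xs)
for o in(-.160,-.158,-.156):
    P=[onplane(ct,290+(a-2)/5,200+(b-2)/5,Z*o,Z) for a,b in((289,219),(508,219),(398,113),(398,325))]
    print(o,"dial",np.mean(P,0),np.linalg.norm(P[0]-P[1]),np.linalg.norm(P[2]-P[3]))
    # head top corner screws
    C=[onplane(ct,290+(a-2)/5,200+(b-2)/5,Z*o,Z) for a,b in((290,106),(526,122),(505,331),(274,317))]
    print("  screws",np.mean(C,0),"yaw",[np.arctan2((C[i]-C[j])@Y,(C[i]-C[j])@Xs)+yaw for i,j in((0,3),(1,2))],[np.arctan2(-(C[i]-C[j])@Xs,(C[i]-C[j])@Y)+yaw for i,j in((0,1),(3,2))])
a=tri(ray(ct,369.3,243.3),ray(cs,362.2,206.4));print(a)
# bar ends at top (41mm): top view
for o in(-.158+.041,):
    E=[onplane(ct,290+(a-2)/5,200+(b-2)/5,Z*o,Z) for a,b in((372,168),(425,303))]
    v=E[0]-E[1];print("bar",np.mean(E,0)-.041*Z,np.linalg.norm(v),np.arctan2(v@Y,v@Xs))
```

```text
-0.16 dial [0.562  0.0153 0.0849] 0.09365326429164249 0.09467573221764707
  screws [0.5618 0.0151 0.0848] yaw [np.float64(-0.03887263186146103), np.float64(-0.04071036322961066)] [np.float64(-0.04714217877964412), np.float64(-0.040526720698703805)]
-0.158 dial [0.5617 0.0155 0.087 ] 0.09349695681244766 0.0945177182375067
  screws [0.5615 0.0153 0.0869] yaw [np.float64(-0.038872631861461074), np.float64(-0.040710363229610275)] [np.float64(-0.04714217877964475), np.float64(-0.040526720698703514)]
-0.156 dial [0.5614 0.0158 0.089 ] 0.09334064933325281 0.09435970425736626
  screws [0.5612 0.0155 0.0889] yaw [np.float64(-0.038872631861461115), np.float64(-0.04071036322961038)] [np.float64(-0.047142178779645244), np.float64(-0.040526720698704166)]
(array([0.5603, 0.0158, 0.0937]), np.float64(0.0018586673497819099))
bar [0.5663 0.0188 0.0891] 0.06271980677992903 0.4459205266951265
```

```bash
cat >> h.py <<'E'
yaw=-.042;C=np.array([.561,.0154,.087]);s,c_=np.sin(np.radians(25)),np.cos(np.radians(25))
Z=np.array([-s*np.cos(yaw),-s*np.sin(yaw),c_]);Xs=np.array([c_*np.cos(yaw),c_*np.sin(yaw),s]);Y=np.cross(Z,Xs)
def att(a,sg):  # a = knob angle, clockwise; tool attitude gripping the bar
    t=.40-a; kx=np.cos(t)*Xs+np.sin(t)*Y; y=sg*np.cross(Z,kx)
    return np.stack([np.cross(y,-Z),y,-Z],1)
E
python3 - <<'E'
from rig import *
from h import *
for sg in(1,-1):
    for a in(-.35,-.02,1.15):
        for h in (.036,.14):print(sg,a,h,inverse_kinematics(C+h*Z,att(a,sg)))
print(sense()["time_s"])
E
```

```text
1 -0.35 0.036 [ 0.529   0.4316 -0.8117  2.2155  1.2     0.4259  1.0366]
1 -0.35 0.14 [ 0.8704  0.2273 -1.1381  2.208   0.6944  0.5014  1.5046]
1 -0.02 0.036 [ 0.223   0.3461 -0.4351  2.2307  0.971   0.2766  0.8884]
1 -0.02 0.14 [ 0.8704  0.2273 -1.1381  2.208   0.6944  0.5014  1.1746]
1 1.15 0.036 [ 0.3427  0.3708 -0.5787  2.2245  1.0688  0.3258 -0.3636]
1 1.15 0.14 [ 0.6743  0.1637 -0.9029  2.2144  0.5431  0.4512  0.1368]
-1 -0.35 0.036 [ 0.0287  0.3216 -0.2065  2.2412  0.7672  0.2125 -1.7397]
-1 -0.35 0.14 [ 0.5334  0.1371 -0.7461  2.2198  0.466   0.4321 -1.4377]
-1 -0.02 0.036 [-0.7329  0.3803  0.7146  2.2802 -0.9705  0.221  -0.3838]
-1 -0.02 0.14 [ 0.497   0.1316 -0.7065  2.2212  0.4488  0.4283 -1.7528]
-1 1.15 0.036 [-0.7329  0.3803  0.7146  2.2802 -0.9705  0.221  -1.5538]
-1 1.15 0.14 [-1.0699  0.0803  0.9718  2.2905 -0.0014  0.3741 -2.4758]
0.1
```

Run:
```python
from rig import *
from h import *
command_gripper(.05,80)
A=att(-.02,1)
movep(C+.14*Z,A); print(sense()["joint_pos"])
move_l(C+.036*Z,A,feed=.08,until_force=8)
r=sense();print(r["time_s"],r["position"],C+.036*Z,r["joint_pos"],r["wrist_force"])
for n in("scene","top"):
    p,d=camera(n); cv2.imwrite(f"pics/{n}1.png",cv2.resize(p[170:290,290:450],None,fx=5,fy=5)[:,:,::-1])
```

```text
[ 0.8709  0.2277 -1.1369  2.2074  0.6944  0.5016  1.1746]
4.4667 [0.5459 0.0161 0.1199] [0.5458 0.016  0.1196] [ 0.5113  0.4236 -0.7888  2.2163  1.1877  0.4144  0.7152] [-0.6543 -0.8535 -0.5505]
```

View pics/scene1.png

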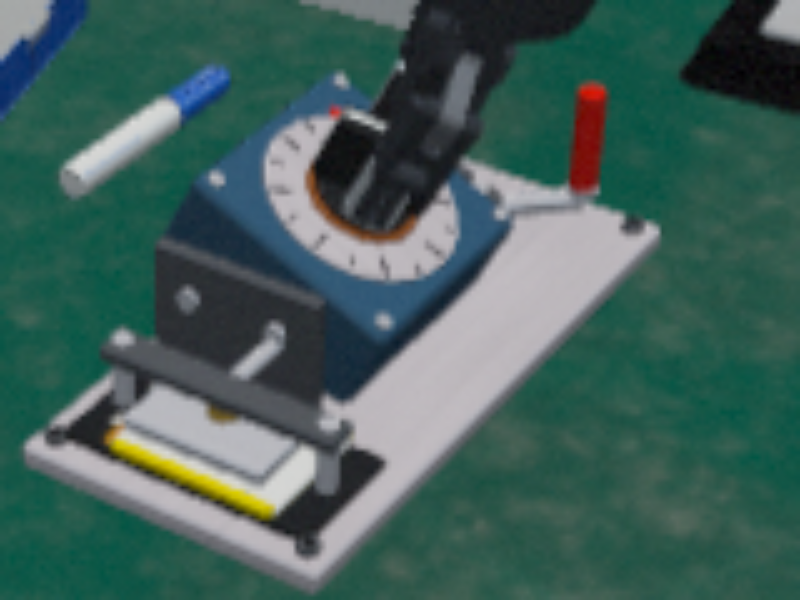

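The fingers straddle the bar, with the near finger at about (375,195). I'll close and do the first anticlockwise swing, watching the torque.

```bash
cat >> h.py <<'E'
def swing(rig,dirn,maxd,tlim,step=.03):
    """turn the knob about the tool axis (dirn +1 clockwise) until the torque limit or maxd"""
    r=rig.sense(); q=np.array(r["joint_pos"]); d=0; z=np.array(r["tcp_rot"])[:,2]; log=[]
    while d<maxd:
        d=min(d+step,maxd); t=q.copy(); t[6]-=dirn*d; rig.move_joints(t); r=rig.sense()
        T=np.dot(r["ft_torque"],z); R=np.array(r["tcp_rot"]); log.append((round(float(knob(R)),3),round(float(T),2)))
        if abs(T)>tlim: break
    print(r["time_s"],log,"F",np.linalg.norm(r["wrist_force"]).round(1),"gap",r["finger_gap"])
def knob(R):
    x=-np.cross(Z,R[:,1]); return .40-np.arctan2(x@Y,x@Xs)
E
python3 - <<'E'
import rig
from h import *
r=rig.sense();z=np.array(r["tcp_rot"])[:,2]
print(knob(np.array(r["tcp_rot"])),r["ft_torque"]@z if hasattr(r["ft_torque"],'shape') else np.dot(r["ft_torque"],z))
rig.command_gripper(0.0,100); r=rig.sense()
print(r["finger_gap"],r["gripper_force"],r["wrist_force"],r["ft_torque"],r["time_s"])
swing(rig,-1,.25,.6)
E
```

```text
-0.01992563084533583 -0.0016365910433023701
0.013034162631186594 97.26735591888428 [-3.6151 -0.8623  5.6992] [-0.1306  0.5517 -0.2237] 4.9917
6.4917 [(-0.049, -0.16), (-0.08, -0.26), (-0.109, -0.1), (-0.139, -0.08), (-0.167, 0.33), (-0.195, 1.26)] F 3.7 gap 0.012528542083579387
```

Run:
```python
import rig
from h import *
swing(rig,1,.5,.9,.045)
swing(rig,-1,.6,.9,.045)
```

```text
9.2417 [(-0.153, 0.21), (-0.107, 0.13), (-0.062, 0.21), (-0.016, 0.18), (0.029, 0.13), (0.074, 0.15), (0.119, 0.14), (0.164, 0.39), (0.208, 0.17), (0.251, -0.5), (0.293, -1.66)] F 3.9 gap 0.012190495167011905
12.7417 [(0.25, -0.61), (0.206, -0.11), (0.16, -0.19), (0.115, -0.11), (0.07, -0.13), (0.025, -0.11), (-0.02, -0.14), (-0.066, -0.15), (-0.11, -0.22), (-0.156, -0.19), (-0.201, -0.38), (-0.245, -0.18), (-0.288, 0.44), (-0.304, 1.04)] F 0.9 gap 0.012494171257660192
```

The stops come where the task puts them (-0.16, 0.22, -0.28). Next I'll screw it down to the bottom.

Run:
```python
import rig
from h import *
swing(rig,1,1.28,.9,.16)
swing(rig,1,.3,.9,.04)
rig.sleep(.2)
```

```text
14.9417 [(-0.148, 0.2), (0.011, 0.2), (0.171, 0.17), (0.33, 0.15), (0.49, 0.13), (0.65, 0.08), (0.81, 0.13), (0.97, 0.12)] F 0.2 gap 0.012688515629842268
16.1917 [(1.007, -0.01), (1.048, 0.08), (1.088, 0.08), (1.125, -0.87), (1.162, -2.23)] F 2.7 gap 0.012428673800835328
```

Run:
```python
import rig
from h import *
r=rig.sense();k=knob(np.array(r["tcp_rot"]))
swing(rig,-1,k-.31,.9,.2)
rig.sleep(.4)
rig.command_gripper(.05)
r=rig.sense()
R=np.array(r["tcp_rot"]);print(r["finger_gap"])
rig.move_l(C+.15*Z,R,feed=.15)
p,d=rig.camera("top"); cv2.imwrite("pics/top2.png",cv2.resize(p[200:296,290:450],None,fx=5,fy=5,interpolation=2)[:,:,::-1])
p,d=rig.camera("scene"); cv2.imwrite("pics/scene2.png",cv2.resize(p[170:290,290:450],None,fx=5,fy=5,interpolation=2)[:,:,::-1])
# lever poses
P=np.array([.5176,-.1293]);H=np.array([.5576,-.0905]);u=(P-H)/np.linalg.norm(P-H)
H=P-.053*u;a0=np.arctan2(u[1],u[0])
for da in(0,.6,1.25):
  for sg in(1,-1):
    a=a0+da; t=sg*np.array([-np.sin(a),np.cos(a),0]);z=np.array([0,0,-1.]);A=np.stack([np.cross(t,z),t,z],1)
    q=H+.053*np.array([np.cos(a),np.sin(a)])
    for h in(.068,.17):print(da,sg,h,rig.inverse_kinematics([*q,h],A))
print(rig.sense()["time_s"],rig.sense()["joint_pos"],a0-yaw)
```

```text
17.875 [(0.975, -0.11), (0.774, -0.07), (0.573, -0.06), (0.373, -0.1), (0.314, -0.07)] F 2.9 gap 0.012475451790873905
0.04964730774500072
0 1 0.068 [ 0.5517  0.539  -0.4964  2.0082  0.3951  0.6882 -0.9956]
0 1 0.17 [ 0.6167  0.3946 -0.5651  1.935   0.2689  0.8864 -0.886 ]
0 -1 0.068 [ 0.9288  0.7574 -1.0552  1.9888  0.8486  0.9216  1.76  ]
0 -1 0.17 [ 1.0118  0.618  -1.1608  1.9161  0.6571  1.055   1.9084]
0.6 1 0.068 [ 0.6168  0.5954 -0.5745  1.9343  0.4658  0.746  -0.4295]
0.6 1 0.17 [ 0.6613  0.4543 -0.621   1.8641  0.3253  0.9255 -0.3109]
0.6 -1 0.068 [ 0.9951  0.9029 -1.2059  1.9149  0.9832  1.0785  2.3007]
0.6 -1 0.17 [ 1.0632  0.792  -1.3288  1.8447  0.8314  1.2087  2.4009]
1.25 1 0.068 [ 0.6172  0.6477 -0.6189  1.8573  0.5098  0.7999  0.1785]
1.25 1 0.17 [ 0.6918  0.5293 -0.7166  1.7869  0.4107  0.9801  0.2585]
1.25 -1 0.068 [-0.5555  0.8736  1.1042  1.9257 -0.9571  0.9926 -1.6823]
1.25 -1 0.17 [-0.5804  0.6761  1.1121  1.8594 -0.698   1.0614 -1.8779]
19.7333 [ 0.9017  0.1993 -1.1584  2.206   0.6308  0.5046  0.9037] -2.329421739569463
```

View pics/scene2.png

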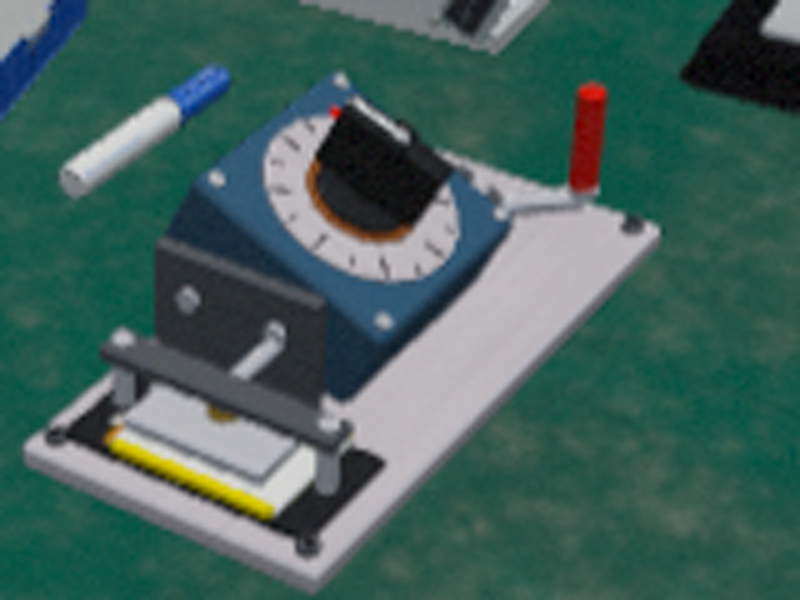

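The knob has backed off and is released, and the post stands clear at (592,140) in the crop. Lever next.

Run:
```python
import rig
from h import *
P=np.array([.5176,-.1293]);H=np.array([.5576,-.0905]);u=(P-H)/np.linalg.norm(P-H)
H=P-.053*u;a0=np.arctan2(u[1],u[0])
def pose(da,h):
    a=a0+da; t=np.array([-np.sin(a),np.cos(a),0]);z=np.array([0,0,-1.])
    return [*(H+.053*np.array([np.cos(a),np.sin(a)])),h],np.stack([np.cross(t,z),t,z],1)
rig.movep(*pose(0,.2))
print("hit",rig.move_l(*pose(0,.068),feed=.1,until_force=8),rig.sense()["time_s"])
rig.command_gripper(0,30); r=rig.sense(); print(r["finger_gap"],r["wrist_force"])
for da in np.arange(.1,1.41,.1):
    rig.move_l(*pose(da,.068),feed=.06); r=rig.sense(); f=np.array(r["wrist_force"]); a=a0+da
    print(da.round(2),f,"tang",(f@[-np.sin(a),np.cos(a),0]).round(1),r["time_s"])
    if np.linalg.norm(f)>18: break
p,d=rig.camera("scene"); cv2.imwrite("pics/scene3.png",cv2.resize(p[170:290,290:450],None,fx=5,fy=5,interpolation=2)[:,:,::-1])
```

```text
hit False 22.7583
0.013204093861442882 [-1.4388  1.0492  3.3796]
0.1 [-0.487  -1.4227  4.6459] tang 0.5 23.4167
0.2 [-0.4538 -1.3213  6.4682] tang 0.4 23.6667
0.3 [-1.3122 -1.8901  5.331 ] tang -0.2 23.9167
0.4 [-2.5648 -2.1875  5.5234] tang -1.5 24.1667
0.5 [-1.705  -3.0061  5.7748] tang -0.7 24.4167
0.6 [-1.178  -2.7142  5.1964] tang -0.6 24.6667
0.7 [-0.3021 -2.9566  5.7779] tang -0.0 24.9167
0.8 [-1.3809 -3.5183  6.3703] tang -1.4 25.1667
0.9 [ 0.4306 -3.7375  5.2433] tang 0.1 25.4167
1.0 [ 1.0274 -4.5817  5.3777] tang 0.1 25.6667
1.1 [ 0.2932 -4.1738  4.8071] tang -1.0 25.9167
1.2 [-9.3766 -5.2754 13.2178] tang -10.7 26.1667
1.3 [-21.5751  -8.8167  23.3702] tang -23.2 26.4167
```

Hit the stop. Now I'll release, retreat straight up and check.

Run:
```python
import rig
from h import *
rig.command_gripper(.05); r=rig.sense(); p=np.array(r["position"]); print(r["finger_gap"],r["wrist_force"])
rig.move_l([p[0],p[1],.2],feed=.12)
rig.move_l([p[0]-.03,p[1]-.15,.25])
ims=[]
for n in("top","scene"):
    a,d=rig.camera(n); ims.append(cv2.resize(a[170:290,290:450],None,fx=2.5,fy=2.5,interpolation=2)); np.save(f"pics/{n}3.npy",a)
cv2.imwrite("pics/both3.png",np.hstack(ims)[:,:,::-1])
print(rig.sense()["time_s"],rig.sense()["wrist_force"])
```

```text
0.05017695649140615 [-0.1555  0.0477 -0.6551]
29.4833 [ 0.2633 -0.2814 -0.9522]
```

View pics/both3.png

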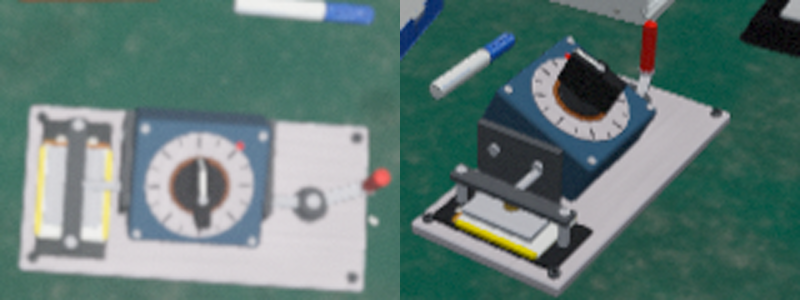

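The lever is at the rear (post at (378,180) on the left). The pointer stands just left of straight up the slope at (202,165), as an eighth of a turn back should. The marker hasn't moved.

```bash
python3 -c "
from rig import *
print(finish_job())"
```

```text
the job is handed in; nothing more can be done
None
```

I handed the job in at about 30 s, and the hand-in returned no verdict. The knob was rocked free, screwed down to the bottom and backed off to about 0.31 rad. The lock lever is at its rear stop, everything is released, and I touched none of the loose items.

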